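# Clamp the split cheese board

## Task

The small wooden cheese board has split in two along the grain; the edges are glued and the halves lie almost together on the serving table. Take the one-hand bar clamp by its grip, handle and trigger together, slide it over the board so that its pads stand either side at about mid-length, and pump the trigger until both pads press on the board and the split is closed: snug, but do not crush the wood, and do not shove the far jaw in by hand. Finish with the hand still squeezing handle and trigger so that the clamp keeps its pressure, and leave everything else on the table alone.

Things in the scene. Friction and masses are not known exactly. Their poses are not given: they have to be found in the camera images.
- clamp: One-hand bar clamp, black plastic head and jaws, steel bar, loose on its side on the table, 0.5 kg, 32 mm high. Origin on the table under the bar, inside the head (x -27 to 25, y +-22 mm). +x runs along the bar from head to far jaw, +y from the bar to the jaw tips (at y 105), z up. Bar y -13 (tooth tips) to 9 mm; its tail, at x -50, runs on backwards as the clamp closes.
- handle: The clamp's fixed black handle, on the side away from the jaws: clamp x -28 to -4, y -20 to -124, z 3 to 30 mm, ending in a thicker pommel (x -34 to 2, y -107 to -129) that keeps the hand from slipping off. Origin and axes are those of the clamp.
- trigger: Grey trigger lever beside the handle on the far-jaw side, 12 mm thick, z 4 to 29 mm, with a toe at its end (y -103 to -114) standing 6 mm out. Origin on its pivot in the head, clamp (4, 6.4, 16.5) mm. 82 mm behind the bar, handle and trigger measure about 66 mm over both at rest, 35 mm with the trigger pulled home. Squeezed together, only the trigger moves; the handle is fixed to the clamp.
- trigger_pull (a joint): Trigger angle, rad: 0 at rest, 0.34 pulled home; a spring (3.5 to 4.5 N at the fingers) returns it when let out. Each full pull draws the far jaw 4.5 or 9 mm (one or two ratchet teeth) towards the head; letting out moves nothing, and must be complete (fingers more than 70 mm apart) before the next pull bites. Against the board a pull stalls short of home or draws nothing more.
- bar_travel (a joint): How far the far jaw has come in, m: the opening between the pad faces is 0.165 minus this value (at most 0.065). The trigger feeds it in; 16 N of friction in the head holds it, so with the trigger let out the pads keep at most about 16 N.
- grip_mid (a point): Midpoint between handle and trigger at rest, clamp (4, -82, 16.5) mm: the place for the hand, from above, one finger on the outer side of the handle, one on the outer side of the trigger, closing along the clamp's x. At the first squeeze the trigger goes home, drawing the jaw in one pull, and the clamp, so gripped, can be slid along the table.
- near_face (a point): Centre of the face of the near pad, on the head's jaw: clamp (36, 78, 15) mm. With the pads at the board's mid-length, the board's near end is 14 mm clear of the bar.
- far_face (a point): Centre of the face of the far pad, on the far jaw at the end of the bar, 15 mm above the table. The far jaw is 33 mm thick behind it.
- far_jaw: The black far jaw, fixed to the end of the bar: a block round the bar and an arm, 30 mm high, with the far pad on its inner side. Its origin lies bar_travel behind the clamp's origin (clamp -x); axes as the clamp's. Fed in by the ratchet only; not to be pushed by hand.
- near_pad: Black rubber pad of the head's jaw, 32 mm wide, 24 mm high; origin at the centre of its face. Each pad gives 1 mm for every 12 N, up to 4 mm. Squeezing handle and trigger with F newtons presses the pads on the board with at most about 2.5 F - 30, and less if the ratchet stops between teeth: 25 to 30 N of hand is snug and safe; over 45 N of hand can crush the wood (more than 60 N at a pad).
- far_pad: Like the near pad, on the far jaw, facing it. Origin at the centre of its face.
- board_a: One half of the cheese board, brown wood, loose, 60 mm wide (own x), 110 mm long (own y), 22 mm thick, 0.1 kg; the half on the head's side of the clamp. Origin at the centre of its underside. Its split edge is the face at own x = +30 mm; its axes are roughly parallel to the clamp's.
- board_b: The other half, same size, on the far jaw's side; its split edge is the face at own x = -30 mm. At the start a gap of 2 to 5 mm is left between the halves.
- seam_a (a point): Centre of the split edge of board_a.
- seam_b (a point): Centre of the split edge of board_b.
- glue_bottle: White glue bottle with orange collar, 48 mm across, 132 mm tall, standing beyond the board. Leave alone.
- shaker: Glass salt shaker with steel cap, 40 mm across, 75 mm tall. Leave alone.
- bowl: White bowl, 124 mm across, 50 mm tall. Leave alone.
- mug: White mug, 80 mm across, 88 mm tall. Leave alone.
- spatula: Spatula with black handle lying on the table. Leave alone.
- flask: Steel vacuum flask, 94 mm across, 222 mm tall. Leave alone.
- plates: Stack of white plates, 190 mm across, 43 mm tall. Leave alone.
Not all that is in view belongs to the job. Leave any turquoise look-alike of the board_b alone. Leave any orange look-alike of the board_a alone.

How it is judged (in metres and radians):
On the way, in this order (a step that is already met when the one before it is completed fails the run):
1. the clamp has been slid over the board: one pad on either side, at about mid-length (y of board_a in the frame of clamp between 0.053 and 0.103 m and y of board_b in the frame of clamp between 0.053 and 0.103 m and x of near_face in the frame of board_a below -0.025 m and x of far_face in the frame of board_b above 0.025 m), for 0.1 s.
2. both pads press on the board (contact force between near_pad and board_a above 6 N and contact force between far_pad and board_b above 6 N), for 0.2 s.
At the end, for the whole second after the job is handed in: Through the last second the fingers squeeze both handle and trigger (more than 5 N each, trigger off its rest), both pads press the board with 6 to 55 N, within 30 mm of its mid-length, the split is closed to under 1.8 mm and within 0.05 rad, and board and clamp lie still, flat on the table (all of step 2 and contact force between near_pad and board_a below 55 N and contact force between far_pad and board_b below 55 N and contact force between the fingers and trigger above 5 N and contact force between the fingers and handle above 5 N and value of joint trigger_pull above 0.02 rad and x of seam_b in the frame of board_a below 0.0318 m and angle between the x axis of board_a and the x axis of board_b, either way round below 0.05 rad and y of board_a in the frame of clamp between 0.048 and 0.108 m and y of board_b in the frame of clamp between 0.048 and 0.108 m and height (world z) of each of board_a, board_b below 0.008 m and angle between each of board_a, board_b's own z axis and vertical below 0.08 rad and angle between clamp's own z axis and vertical below 0.12 rad and linear speed of each of board_a, clamp below 0.02 m/s); the arm keeps its last pose, push and grip.
It fails at once if the board is crushed: a pad presses with more than 60 N (contact force between near_pad and board_a above 60 N or contact force between far_pad and board_b above 60 N).
It fails at once if the far jaw is shoved in by hand: the robot pushes on it with more than 12 N (contact force between any of the fingers, the arm and far_jaw above 12 N).
It fails at once if something else on the table is moved by more than 30 mm or knocked over (distance of any of glue_bottle, shaker, bowl, mug, spatula, flask, plates from where it was at the start of the episode above 0.03 m or angle between any of glue_bottle, shaker, mug, flask's own z axis and vertical above 0.5 rad).
It also fails if it takes over 48 s, if anything falls off the work surface, if the arm or the gripper's body presses on something with over 40 N, if the wrist force passes 120 N, or if a joint passes its speed limit or range.

## Robot

A 6-joint arm with a two-finger parallel gripper is mounted at the origin on the work surface. World frame = base frame: x ahead of the robot, y to its left, z up, the work surface at z = 0. Lengths are in m, angles in degrees, forces in N, time in s.
With the tool pointing down it reaches from about 0.35 to 0.725 m from the base axis. Payload 4.3 kg.
Tool frame: the origin (TCP) lies between the finger pads; the fingertips stand 8 mm ahead of it and the grasp point (between the pads) lies 11 mm behind it; z points along the fingers, x is the direction in which the jaws open and shut, and the axes are right-handed (so a half turn about z gives the same grasp; the last joint's range is limited). The gripper opens to 85 mm and grips with 20 to 120 N. Pads are 22 mm wide; open, the fingers measure 114 mm over their backs; the gripper's body (76 mm by 85 mm) begins 54 mm behind the grasp point. The pads swing forward as they close: fully open they stand 13 mm farther back than shut.
Start: joints at [-75.533, 21.618, 4.641, 73.018, 0, 83.68], TCP at [0.204, -0.538, 0.239] pointing down, gripper open.
Joint ranges: [-156.06, 156.06], [-48.1, 94.91], [-58.44, 69.94], [-101.28, 121.22], [-78.64, 73.56], [-180, 180]. Speed limits (degrees/s): [147.25, 147.25, 180, 180, 180, 180].

## Interface

Orientations are given as [roll, pitch, yaw] about the fixed x, y, z axes, in that order (R = Rz(yaw) Ry(pitch) Rx(roll)).
In Python, from plant import * gives the robot as it stands.
- The arm moves only by the tool jog_arm, never from a script. Its argument "plan" is a list of rows, each a list of 3 entries, a list of its own where there are three numbers: the closure in counts, from 0 (fully open) to 255 (shut), then the shift along the tool's x, y, z in mm, then the turn about the tool's z in rad. In form: [[gripper, [x, y, z], turn], ...]. A call has exactly 5 rows; each row is the pose to reach, as a shift and turn from the pose measured when the call began, along the tool's axes at that moment; what a row does not reach only later rows make up. A row lasts 1/12 s, in which the tool goes at most 41.7 mm and 7.16 degrees, less where a joint would pass 70% of its speed; a pose out of reach is approached as far as the arm can. A call with a gripper value outside its range is refused whole. The fingers move at their own pace and stop on an object; the grip force is fixed at half the most. Time passes only in rows, so rows that repeat a pose let the fingers close, or fill a call up. It gives the time, the measured TCP pose, the force and the opening at its end, in the units of the state.
- get_obs(): the state, without advancing time (a new reading comes with each control period).
- capture(name): name is "scene" or "top"; returns a dict with "color" (384x512x3 uint8, blue, green, red), "K" (3x3 intrinsics, pixels), "k1" (the pictures are not rectified: a ray, as slopes to the right and down, at radius r is drawn at 1 + k1 r^2 times it, then the intrinsics apply), "rvec" (rotation vector, rad) and "tvec" (3), from world to camera coordinates, as OpenCV has them. Camera axes: x right, y down, z forward; pixel columns grow to the right and rows downward; lengths in m; the calibration is good to about 2 mm. A picture is of the moment at which its call begins. There is no depth.
- finish_job(): hands the job in, once; it reports no verdict.
Trained networks look in a picture, given as the dict that the camera call returned (one of the last four; its "shot" number tells which), for a name from the list of things; names that differ only in an ending like _2 or _b are one class to them, and where a whole thing is asked for, a point or a joint stands for the part that bears it (a point fixed in the world has none). Each returns a list of dicts, best first, with "conf" (0 to 1); they miss things now and then, are a little off and sometimes report something else, mostly with a low value. They report only what shows in the picture. A call takes as long as a camera call. They do not tell look-alikes from the thing itself.
- look_for(picture, label): "point" ([x, y, z] in m, in world coordinates, good to about 4 mm: the middle of the surface that is visible of it).
- outline_of(picture, label): "mask" (384x512 bool, what is visible of it).
The state is a dict: "clock": time; "qpos": joint angles; "joint_velocities": joint speeds; "tau": joint torques, N m; "tcp_pos": TCP position; "tool_rot": TCP orientation; "force": force on the tool from outside, world axes, zero at the start; "moment": the same for the moment, N m; "gripper_width": opening from 0.0 (shut) to 1.0 (fully open).
Only numpy, scipy, OpenCV 4.12 (cv2) and the standard library are available. Lean on these libraries where they do the work, as an engineer would, in place of code of your own. Each camera call takes 0.05 s, during which the arm holds its last target.

## Working session

There is one attempt and no reset: what is moved stays moved. The work goes in short steps, Python scripts to look and compute and a tool call to move; the robot and the scene stay as the last step left them, time stands still between calls to the robot, and variables do not carry over. Pictures are saved under pics/ and viewed, and the job is handed in when it is done.

Besides the shell and the picture viewer there is one more tool, called after "Call:" as name([rows], argument=value, ...), one row to a line, values as JSON. jog_arm: Moves the arm, as the interface text tells. Its arguments: {"type":"object","properties":{"plan":{"type":"array","items":{"type":"array"}}},"required":["plan"]}

```bash
mkdir -p pics; ls; cat > h.py <<'E'
from plant import *
import numpy as np, cv2
def shot(cam,fn):
    p=capture(cam); cv2.imwrite('pics/'+fn+'.png',p['color']); return p
def ray(p,uv,z):
    K=np.array(p['K']);R,_=cv2.Rodrigues(np.array(p['rvec'],float));t=np.array(p['tvec'],float).ravel()
    xd=(uv[0]-K[0,2])/K[0,0];yd=(uv[1]-K[1,2])/K[1,1];x,y=xd,yd
    for _ in range(20):
        s=1+p['k1']*(x*x+y*y);x,y=xd/s,yd/s
    d=R.T@np.array([x,y,1]);c=-R.T@t
    return c+d*(z-c[2])/d[2]
def proj(p,P):
    K=np.array(p['K'])
    P=np.atleast_2d(np.array(P,float))
    q,_=cv2.projectPoints(P,np.array(p['rvec'],float),np.array(p['tvec'],float),K,np.array([p['k1'],0,0,0],float))
    return q.reshape(-1,2)
E
python3 - <<'E'
from h import *
for c in('scene','top'):
    p=shot(c,c+'0')
    R,_=cv2.Rodrigues(np.array(p['rvec'],float));print(c,p['K'],p['k1'],(-R.T@np.array(p['tvec'],float).ravel()).round(3))
    for l in('clamp','handle','trigger','far_jaw','near_pad','far_pad','board_a','board_b'):
        print(l,[(np.round(d['point'],3).tolist(),round(d['conf'],2)) for d in look_for(p,l)])
print(get_obs())
E
```

```text
pics
scene [[347.04788011   0.         255.3854657 ]
 [  0.         347.04788011 190.04012021]
 [  0.           0.           1.        ]] -0.09790983810767619 [ 1.17  -0.254  0.933]
clamp [([0.553, 0.141, 0.028], 0.77)]
handle [([0.486, 0.199, 0.029], 0.47), ([0.585, -0.387, 0.025], 0.4)]
trigger [([0.489, 0.151, 0.018], 0.42)]
far_jaw [([0.547, -0.009, 0.02], 0.74)]
near_pad [([0.636, 0.121, 0.023], 0.49)]
far_pad [([0.608, -0.04, 0.024], 0.53)]
board_a [([0.815, -0.111, 0.024], 0.93), ([0.612, -0.188, 0.023], 0.91), ([0.689, 0.054, 0.024], 0.9), ([0.681, -0.008, 0.027], 0.69), ([0.493, 0.15, 0.023], 0.57)]
board_b [([0.815, -0.111, 0.024], 0.93), ([0.612, -0.188, 0.023], 0.91), ([0.689, 0.054, 0.024], 0.9), ([0.681, -0.008, 0.027], 0.69), ([0.493, 0.15, 0.023], 0.57)]
top [[356.08821232   0.         253.19334662]
 [  0.         356.08821232 189.61824379]
 [  0.           0.           1.        ]] -0.06469627266149841 [ 0.55  -0.038  1.215]
clamp [([0.545, 0.147, 0.03], 0.56)]
handle [([0.488, 0.2, 0.034], 0.53)]
trigger [([0.488, 0.156, 0.026], 0.43)]
far_jaw [([0.544, -0.0, 0.024]
[... 261 characters left out ...]
0.56), ([0.543, 0.152, 0.028], 0.19)]
{'clock': 0.9, 'qpos': array([-7.55320034e+01,  2.16184745e+01,  4.64107550e+00,  7.30160902e+01,
       -8.56623324e-05,  8.36809621e+01]), 'joint_velocities': array([ 0.05328669, -0.00025332, -0.06099403,  0.02244177,  0.10421459,
        0.01403147]), 'tau': array([ 2.31892745e-04, -4.63506281e+01,  2.70161194e+01,  8.55001360e-06,
       -2.01079934e-04,  4.49843043e-06]), 'tcp_pos': array([ 0.20408884, -0.53761419,  0.23932241]), 'tool_rot': array([ 1.79999198e+02, -6.46181659e-03, -6.92129655e+01]), 'force': array([-0.71030818, -0.09589196,  0.2567551 ]), 'moment': array([-0.01236114, -0.01586353,  0.02873717]), 'gripper_width': 1.0000416054667414}
```

View pics/scene0.png

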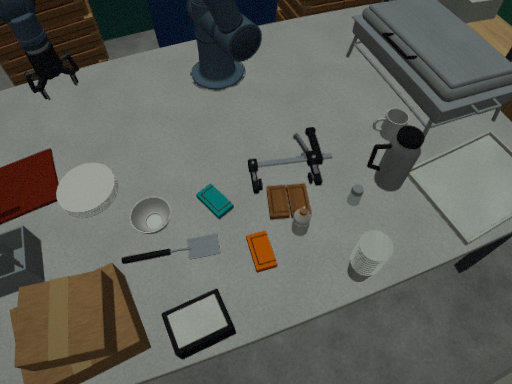

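View pics/top0.png

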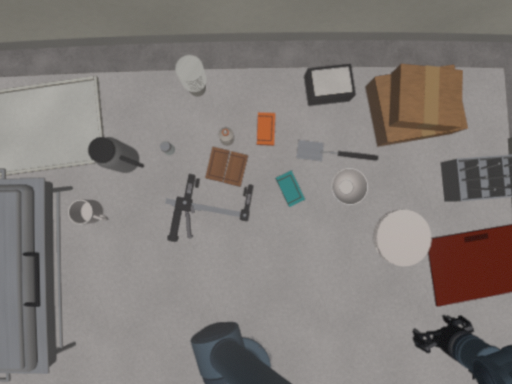

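```bash
python3 -c "
import cv2
a=cv2.imread('pics/top0.png')[130:300,130:300];cv2.imwrite('pics/top0c.png',cv2.resize(a,None,fx=3.5,fy=3.5,interpolation=2))"
```

```text
(no output)
```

View pics/top0c.png

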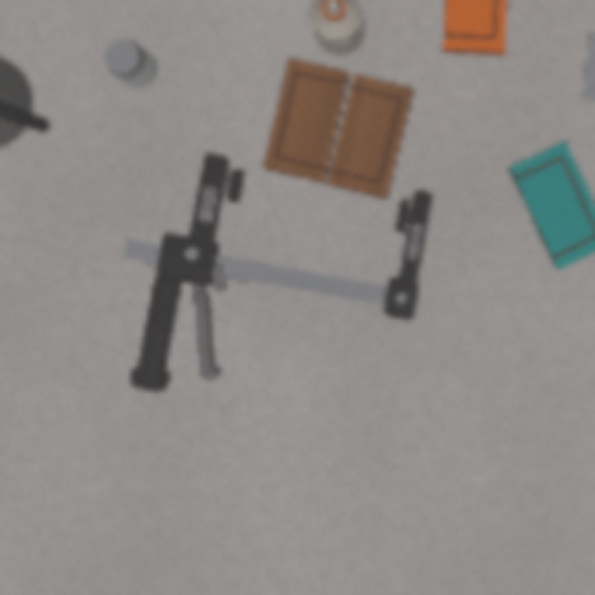

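The brown pair in the top picture (about px 227,166) is the split board. The turquoise piece (290,188) and the orange piece (265,128) are look-alikes. The clamp's head is at (184,203), its far jaw at (246,207), and its handle runs down to (172,237). Next I'll measure these precisely.

```bash
cat > m.py <<'E'
from h import *
from scipy.optimize import least_squares
def boards(p):
    hsv=cv2.cvtColor(p['color'],cv2.COLOR_BGR2HSV)
    h,s,v=cv2.split(hsv)
    m=((h<16)&(s>90)&(v>40)&(v<190)).astype(np.uint8)
    return m
E
python3 - <<'E'
from m import *
p=capture('top')
m=boards(p); m[:,:190]=0;m[:,255:]=0;m[:140]=0;m[195:]=0
mm=outline_of(p,'board_a')
for d in mm: 
    ys,xs=np.nonzero(d['mask']); print('mask',d['conf'],xs.mean(),ys.mean(),len(xs))
cs,_=cv2.findContours(m,0,1)
m2=cv2.morphologyEx(m,cv2.MORPH_CLOSE,np.ones((5,5)))
c=max(cv2.findContours(m2,0,1)[0],key=cv2.contourArea)
print([ (cv2.contourArea(k)) for k in cs])
# rect in world at z=.022
W=np.array([ray(p,q[0],.022)[:2] for q in c],np.float32)
r=cv2.minAreaRect(W);print('board rect',r, cv2.boxPoints(r).round(4).tolist())
a=cv2.resize(p['color'][135:255,145:275],None,fx=6,fy=6,interpolation=cv2.INTER_CUBIC)
a=np.clip(a.astype(float)*1.7,0,255).astype(np.uint8)
for u in range(150,275,10): cv2.putText(a,str(u),((u-145)*6,8),0,.3,(0,255,0),1); cv2.line(a,((u-145)*6+3,10),((u-145)*6+3,14),(0,255,0))
for v in range(140,255,10): cv2.putText(a,str(v),(0,(v-135)*6+6),0,.3,(0,255,0),1)
a=a[:600];cv2.imwrite('pics/t1.png',a)
p=capture('scene')
a=cv2.resize(p['color'][115:255,220:350],None,fx=4.2,fy=4.2,interpolation=cv2.INTER_CUBIC)
a=np.clip(a.astype(float)*1.7,0,255).astype(np.uint8)
cv2.imwrite('pics/s1.png',a)
E
```

```text
mask 0.85 235.59026687598117 168.70957613814755 637
mask 0.76 290.3397548161121 187.86690017513135 571
mask 0.69 217.0783242258652 163.35336976320582 549
mask 0.64 265.2657992565056 128.65055762081784 538
[462.5, 464.0]
board rect ((0.6824616193771362, 0.023915842175483704), (0.11858406662940979, 0.1047203466296196), 74.44679260253906) [[0.616100013256073, -0.019200000911951065], [0.7170000076293945, -0.047200001776218414], [0.7487999796867371, 0.06700000166893005], [0.6478999853134155, 0.09510000050067902]]
```

View pics/t1.png

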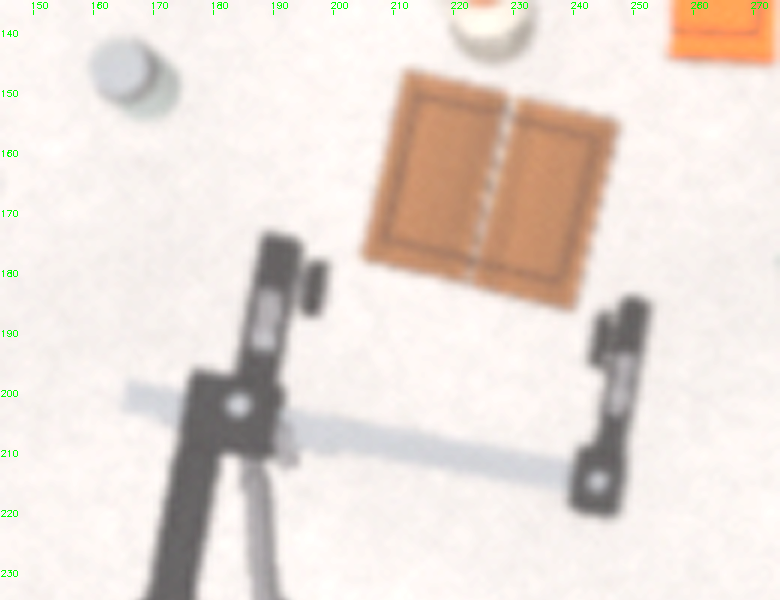

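View pics/s1.png

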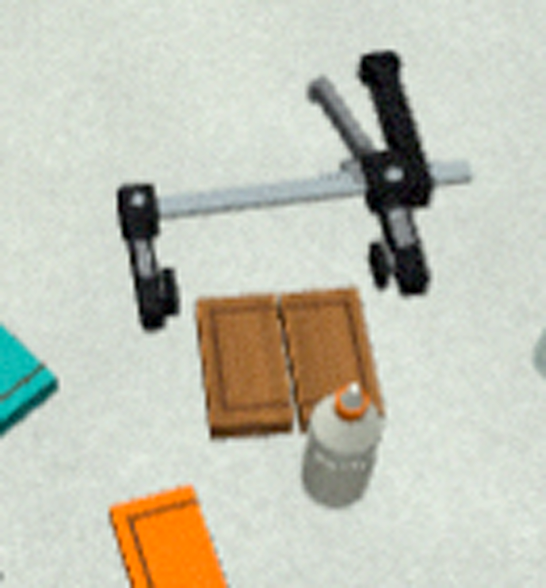

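```bash
cat > fit.py <<'E'
from m import *
def tr(q,P):
    c,s=np.cos(q[2]),np.sin(q[2]); P=np.atleast_2d(np.array(P,float))
    return np.c_[q[0]+c*P[:,0]-s*P[:,1],q[1]+s*P[:,0]+c*P[:,1],P[:,2]]
def fitclamp(p,px,mod,far):
    mod=np.array(mod,float)/1000;px=np.array(px,float);far=np.array(far,bool)
    def f(q):
        M=mod.copy();M[far,0]-=q[3]
        return (proj(p,tr(q,M))-px).ravel()
    r=least_squares(f,[.55,.15,-1.7,0.0],loss='soft_l1')
    return r.x,f(r.x).reshape(-1,2)
E
python3 - <<'E'
from fit import *
p=capture('top')
px=[(167.1,240),(177.4,240.9),(188.7,174),(195.2,175),(177.2,196.8),(190.3,211.2),(165.8,200.8),(199.7,180.5),(243.3,192)]
mod=[(-34,-129,30),(2,-129,30),(4,105,32),(26,105,32),(-27,22,32),(25,-22,32),(-50,-2,18),(36,78,24),(201,78,24)]
q,r=fitclamp(p,px,mod,[0]*8+[1]);print(q,np.degrees(q[2]));print(r.round(1))
W=lambda P:tr(q,np.array(P)/1000)[0]
print('grip',W([4,-82,16.5]),'near',W([36,78,15]),'far',W([201-q[3]*1000,78,15]))
a=p['color'].copy();a=np.clip(a.astype(float)*1.7,0,255).astype(np.uint8)
a=cv2.resize(a[135:255,145:275],None,fx=5,fy=5,interpolation=cv2.INTER_CUBIC)
def box(x0,x1,y0,y1,z,col):
    P=tr(q,np.array([(x0,y0,z),(x1,y0,z),(x1,y1,z),(x0,y1,z)])/1000)
    u=((proj(p,P)-[145,135]+.5)*5).astype(int);cv2.polylines(a,[u],True,col,1)
box(-27,25,-22,22,32,(0,255,0));box(-28,-4,-124,-20,30,(0,255,0));box(-34,2,-129,-107,30,(0,255,0))
t=q[3]*1000
box(-50-t,200-t,-13,9,20,(255,0,0));box(26,36,62,94,27,(0,0,255));box(201-t,211-t,62,94,27,(0,0,255));box(201-t,234-t,-15,105,30,(255,0,255))
cv2.imwrite('pics/fit0.png',a)
# boards: each half rect fit
m=boards(p); m[:,:190]=0;m[:,255:]=0;m[:140]=0;m[195:]=0
for c in cv2.findContours(m,0,1)[0]:
    if cv2.contourArea(c)<200: continue
    Wd=np.array([ray(p,x[0],.022)[:2] for x in c],np.float32);r=cv2.minAreaRect(Wd);print(r)
for d in outline_of(p,'board_a'):
    if d['mask'].sum()>0:
        c=max(cv2.findContours(d['mask'].astype(np.uint8),0,1)[0],key=cv2.contourArea)
        Wd=np.array([ray(p,x[0],.022)[:2] for x in c],np.float32);print('net',cv2.minAreaRect(Wd))
E
```

```text
[ 0.56028853  0.16789883 -1.76883649  0.01226064] -101.34686536405957
[[-0.6  0.4]
 [-0.3  1.3]
 [ 1.4 -1.2]
 [ 1.4 -1.1]
 [-0.7 -1. ]
 [-0.7  0.4]
 [ 3.5  1. ]
 [-1.2  2.1]
 [ 0.1 -1.6]]
grip [0.47910431 0.18011037 0.0165    ] near [0.62968101 0.11725613 0.015     ] far [ 0.59962982 -0.0324978   0.015     ]
((0.6740145683288574, -0.0064860135316848755), (0.05534552410244942, 0.10472402721643448), 74.53351593017578)
((0.6909782290458679, 0.05364535003900528), (0.05536985769867897, 0.1042107492685318), 75.63836669921875)
net ((0.8087108135223389, -0.11356964707374573), (0.060182731598615646, 0.11406989395618439), 85.85575103759766)
net ((0.6920287013053894, 0.05245894566178322), (0.06440402567386627, 0.11137356609106064), 74.84870147705078)
net ((0.6026006937026978, -0.19060096144676208), (0.11057969927787781, 0.06109248101711273), 21.958934783935547)
net ((0.6737367510795593, -0.009038619697093964), (0.06140247732400894, 0.10911614447832108), 75.22498321533203)
```

View pics/fit0.png

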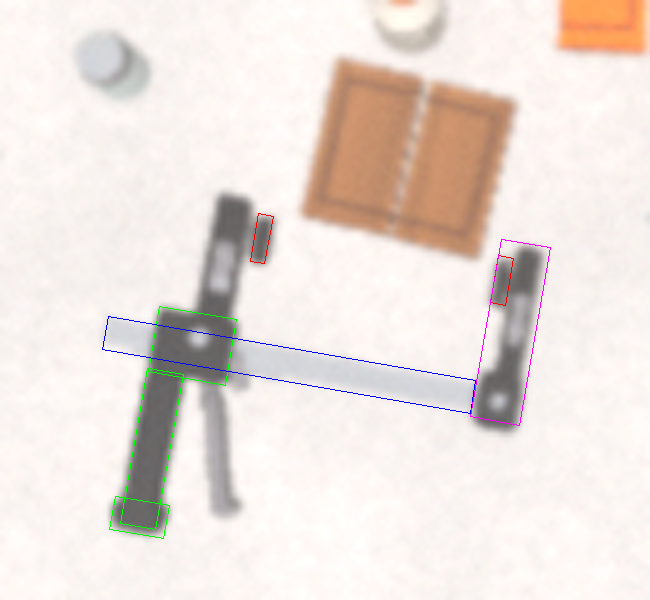

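```bash
cat > go.py <<'E'
import sys
from h import *
# usage: go.py x y z yaw
def rel(x,y,z,yaw):
    o=get_obs();t=o['tcp_pos'];yw=np.radians(o['tool_rot'][2])
    d=np.array([x-t[0],y-t[1]])
    tx=np.array([np.cos(yw),np.sin(yw)]);ty=np.array([np.sin(yw),-np.cos(yw)])
    dy=(yaw-np.degrees(yw)+180)%360-180
    print('t',round(o['clock'],2),'tcp',(t*1000).round(1),'rot',o['tool_rot'].round(2),'w',round(o['gripper_width'],4),'F',o['force'].round(1))
    print('shift mm',(1000*d@tx).round(1),(1000*d@ty).round(1),round(-1000*(z-t[2]),1),'turn rad',round(-np.radians(dy),4))
if __name__=='__main__': rel(*map(float,sys.argv[1:]))
E
python3 go.py .479 .180 .12 78.65
python3 - <<'E'
from fit import *
p=capture('top')
px=[(167.1,240),(177.4,240.9),(177.2,196.8),(190.3,211.2),(165.8,200.8),(199.7,180.5),(243.3,192)]
mod=[(-34,-129,28),(2,-129,28),(-27,22,32),(25,-22,32),(-50,-2,18),(36,78,24),(201,78,24)]
q,r=fitclamp(p,px,mod,[0]*4+[1,0,1]);print(q,np.degrees(q[2]));print(r.round(1).tolist())
W=lambda P:tr(q,np.array(P)/1000)[0]
print('grip',W([4,-82,16.5]),'near',W([36,78,15]),'far',W([201-q[3]*1000,78,15]))
E
```

```text
t 1.15 tcp [ 204.1 -537.6  239.3] rot [-180.     -0.    -69.22] w 0.9982 F [ 0.5 -0.2  0. ]
shift mm -573.3 -511.7 119.3 turn rad -2.5808
[ 0.56073685  0.16517625 -1.78639592  0.01524214] -102.35294667972218
[[-0.3, -0.2], [0.0, 1.0], [0.2, -1.3], [-0.1, 0.3], [-0.1, -0.3], [-0.1, 2.2], [0.3, -0.9]]
grip [0.47977956 0.17881137 0.0165    ] near [0.62922942 0.11332292 0.015     ] far [ 0.59719125 -0.0329678   0.015     ]
```

Call:
jog_arm([
  [0, [-26, -24, 0], -0.12],
  [0, [-52, -48, 0], -0.24],
  [0, [-78, -72, 0], -0.36],
  [0, [-104, -96, 0], -0.48],
  [0, [-130, -120, 0], -0.6],
])

```text
clock: 1.62
tcp_pos: [0.2704, -0.372, 0.2393]
tool_rot: [180.0, -0.0, -34.5]
force: [1.2, -0.6, 0.4]
gripper_width: 1.001
```

```bash
python3 go.py .480 .179 .12 77.6
```

```text
t 1.62 tcp [ 270.4 -372.   239.3] rot [ 1.800e+02 -2.000e-02 -3.454e+01] w 1.001 F [ 1.2 -0.6  0.4]
shift mm -139.7 -572.7 119.3 turn rad -1.9571
```

Call:
jog_arm([
  [0, [-9, -36, 0], -0.12],
  [0, [-18, -72, 0], -0.24],
  [0, [-27, -108, 0], -0.36],
  [0, [-36, -144, 0], -0.48],
  [0, [-45, -180, 0], -0.6],
])

```text
clock: 2.03
tcp_pos: [0.3356, -0.1966, 0.2395]
tool_rot: [180.0, -0.1, 0.1]
force: [0.4, -0.1, 0.2]
gripper_width: 0.995
```

```bash
python3 go.py .480 .179 .12 77.6
```

```text
t 2.03 tcp [ 335.6 -196.6  239.5] rot [ 1.7996e+02 -6.0000e-02  1.5000e-01] w 0.9948 F [ 0.4 -0.1  0.2]
shift mm 145.3 -375.2 119.5 turn rad -1.3518
```

Call:
jog_arm([
  [0, [13, -34, 6], -0.12],
  [0, [26, -68, 12], -0.24],
  [0, [39, -102, 18], -0.36],
  [0, [52, -136, 24], -0.48],
  [0, [65, -170, 30], -0.6],
])

```text
clock: 2.45
tcp_pos: [0.4006, -0.0246, 0.2096]
tool_rot: [179.9, -0.1, 34.9]
force: [0.0, -1.0, 0.4]
gripper_width: 1.004
```

```bash
python3 go.py .480 .179 .12 77.6
```

```text
t 2.45 tcp [400.6 -24.6 209.6] rot [ 1.7988e+02 -7.0000e-02  3.4870e+01] w 1.0037 F [ 0.  -1.   0.4]
shift mm 181.5 -121.7 89.6 turn rad -0.7458
```

Call:
jog_arm([
  [0, [29, -19, 10], -0.12],
  [0, [58, -39, 20], -0.24],
  [0, [87, -58, 30], -0.36],
  [0, [116, -78, 40], -0.48],
  [0, [145, -97, 50], -0.6],
])

```text
clock: 2.87
tcp_pos: [0.4646, 0.1398, 0.1593]
tool_rot: [179.8, -0.0, 69.6]
force: [-0.7, -0.5, -0.3]
gripper_width: 0.999
```

```bash
python3 go.py .480 .179 .12 77.6
```

```text
t 2.87 tcp [464.6 139.8 159.3] rot [179.83  -0.    69.62] w 0.9988 F [-0.7 -0.5 -0.3]
shift mm 42.1 0.8 39.3 turn rad -0.1393
```

Call:
jog_arm([
  [0, [20, 0, 20], -0.07],
  [0, [42, 1, 39], -0.139],
  [0, [42, 1, 39], -0.139],
  [0, [42, 1, 39], -0.139],
  [0, [42, 1, 39], -0.139],
])

```text
clock: 3.28
tcp_pos: [0.4801, 0.1784, 0.1205]
tool_rot: [179.8, 0.1, 77.5]
force: [0.0, 0.8, 1.0]
gripper_width: 1.0
```

```bash
python3 go.py .480 .179 .012 77.6; python3 - <<'E'
from h import *
for c,(r0,r1,c0,c1) in (('top',(135,255,145,275)),('scene',(115,255,220,350))):
    p=capture(c);a=cv2.resize(p['color'][r0:r1,c0:c1],None,fx=4.2,fy=4.2,interpolation=cv2.INTER_CUBIC)
    a=np.clip(a.astype(float)*1.7,0,255).astype(np.uint8);cv2.imwrite('pics/hov_%s.png'%c,a)
E
```

```text
t 3.28 tcp [480.1 178.4 120.5] rot [1.7984e+02 5.0000e-02 7.7550e+01] w 1.0001 F [0.  0.8 1. ]
shift mm 0.5 -0.2 108.5 turn rad -0.0009
```

View pics/hov_scene.png

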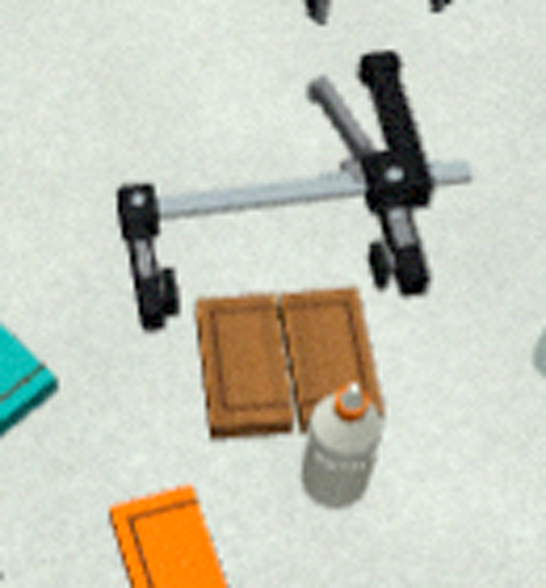

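View pics/hov_top.png

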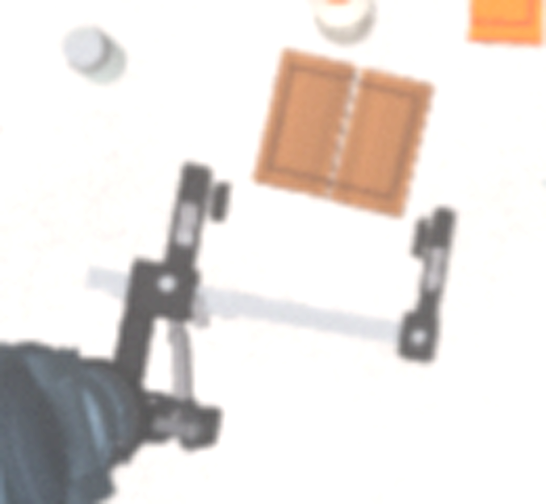

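Call:
jog_arm([
  [0, [0, 0, 25], 0],
  [0, [0, 0, 50], 0],
  [0, [0, 0, 70], 0],
  [0, [0, 0, 75], 0],
  [0, [0, 0, 75], 0],
])

```text
clock: 3.8
tcp_pos: [0.4797, 0.177, 0.0456]
tool_rot: [179.9, 0.1, 77.4]
force: [0.0, 0.1, 0.5]
gripper_width: 0.999
```

```bash
python3 go.py .480 .179 .010 77.6; python3 - <<'E'
from h import *
for c,(r0,r1,c0,c1) in (('scene',(100,200,260,360)),):
    p=capture(c);a=cv2.resize(p['color'][r0:r1,c0:c1],None,fx=5.9,fy=5.9,interpolation=cv2.INTER_CUBIC)
    a=np.clip(a.astype(float)*1.7,0,255).astype(np.uint8);cv2.imwrite('pics/d1_%s.png'%c,a)
E
```

```text
t 3.8 tcp [479.7 177.   45.6] rot [1.7988e+02 7.0000e-02 7.7410e+01] w 0.999 F [0.  0.1 0.5]
shift mm 2.1 -0.2 35.6 turn rad -0.0033
```

View pics/d1_scene.png

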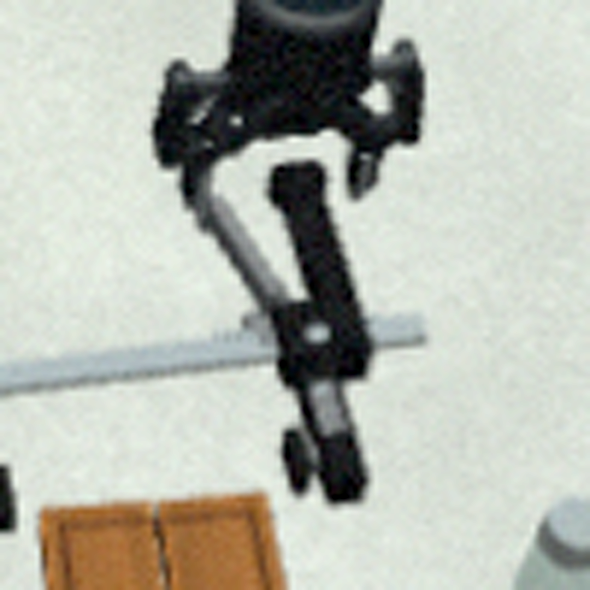

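```bash
cat > ov.py <<'E'
from fit import *
p=capture('scene');a=np.clip(p['color'].astype(float)*1.7,0,255).astype(np.uint8)
r0,c0,f=100,260,5.9
a=cv2.resize(a[r0:200,c0:360],None,fx=f,fy=f,interpolation=cv2.INTER_CUBIC)
def dot(P,col):
    for u in ((proj(p,P)-[c0,r0]+.5)*f).astype(int): cv2.circle(a,tuple(map(int,u)),3,col,-1)
q=np.array([0.5607,.1652,-1.7864])
dot(tr(q,np.array([(-28,-82,30),(38,-82,29),(-34,-129,30),(2,-129,30),(-28,-50,30),(-27,22,32),(25,22,32),(36,78,15)])/1000),(0,255,0))
o=get_obs();t=o['tcp_pos'];yw=np.radians(o['tool_rot'][2]);tx=np.array([np.cos(yw),np.sin(yw),0])
for z,c in((t[2]+.005,(0,0,255)),(.02,(255,0,0))):
    T=t.copy();T[2]=z
    dot(np.array([T+tx*.0425,T-tx*.0425]),c)
cv2.imwrite('pics/ov.png',a)
E
python3 ov.py
```

```text
(no output)
```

View pics/ov.png

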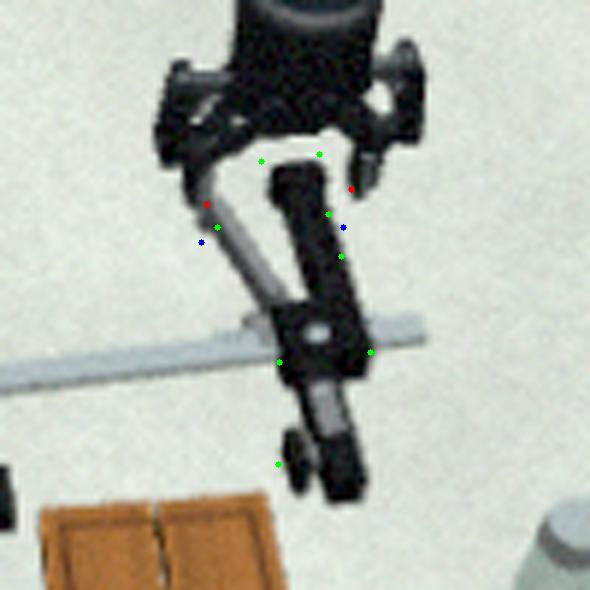

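Call:
jog_arm([
  [0, [1, 3, 10], 0],
  [0, [1, 3, 20], 0],
  [0, [1, 3, 30], 0],
  [0, [1, 3, 36], 0],
  [0, [1, 3, 36], 0],
])

```text
clock: 4.32
tcp_pos: [0.4834, 0.1777, 0.0096]
tool_rot: [179.9, 0.1, 77.4]
force: [-0.0, -0.3, -0.3]
gripper_width: 1.004
```

```bash
python3 go.py .480 .179 .010 77.6; python3 ov.py
```

```text
t 4.32 tcp [483.4 177.7   9.6] rot [1.7986e+02 5.0000e-02 7.7440e+01] w 1.0037 F [-0.  -0.3 -0.3]
shift mm 0.5 -3.6 -0.4 turn rad -0.0027
```

View pics/ov.png

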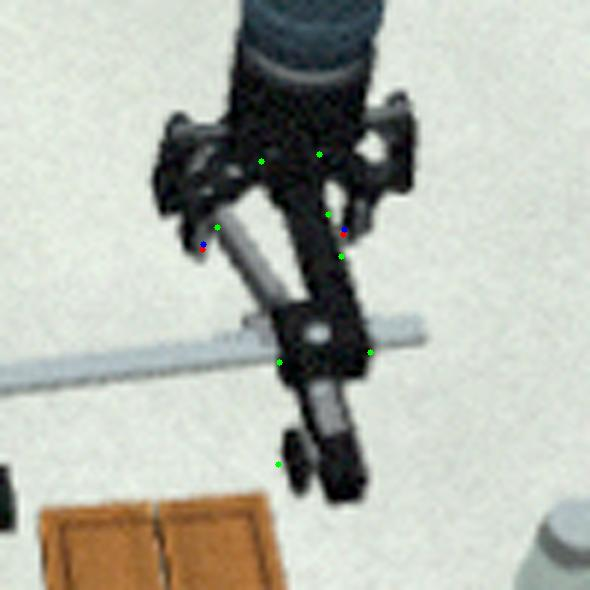

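Call:
jog_arm([
  [40, [0, 0, 0], 0],
  [65, [2, 0, 0], 0],
  [85, [5, 0, 0], 0],
  [100, [8, 0, 0], 0],
  [100, [8, 0, 0], 0],
])

```text
clock: 4.78
tcp_pos: [0.4859, 0.1869, 0.0115]
tool_rot: [179.8, -0.1, 77.5]
force: [-2.0, 2.4, 7.5]
gripper_width: 0.604
```

```bash
python3 go.py .480 .179 .010 77.6; python3 ov.py
```

```text
t 4.78 tcp [485.9 186.9  11.5] rot [ 1.7979e+02 -7.0000e-02  7.7520e+01] w 0.6036 F [-2.   2.4  7.5]
shift mm -8.9 -4.0 1.5 turn rad -0.0014
```

View pics/ov.png

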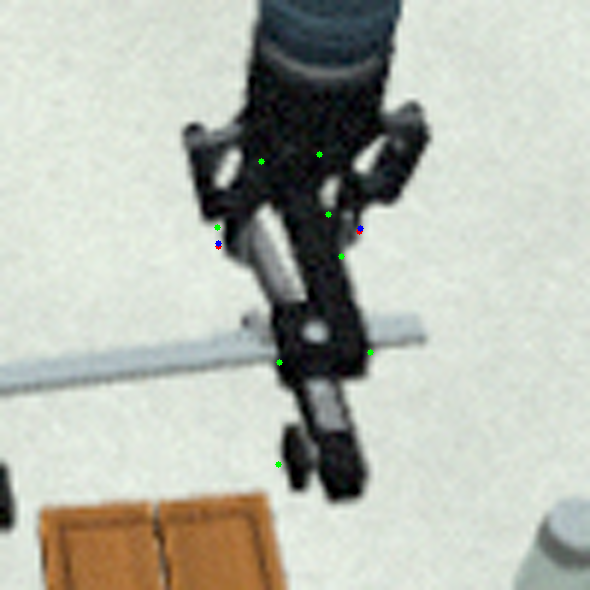

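Call:
jog_arm([
  [105, [1, 0, -3], 0],
  [115, [3, 0, -4], 0],
  [130, [5, 0, -4], 0],
  [140, [7, 0, -4], 0],
  [140, [7, 0, -4], 0],
])

```text
clock: 5.25
tcp_pos: [0.4871, 0.1932, 0.0155]
tool_rot: [179.8, 0.0, 77.5]
force: [-1.7, -3.4, 3.6]
gripper_width: 0.456
```

```bash
python3 go.py .480 .179 .010 77.6
```

```text
t 5.25 tcp [487.1 193.2  15.5] rot [1.798e+02 1.000e-02 7.749e+01] w 0.4559 F [-1.7 -3.4  3.6]
shift mm -15.4 -3.8 5.5 turn rad -0.0019
```

Call:
jog_arm([
  [145, [1, 0, 0], 0],
  [150, [2, 0, 0], 0],
  [155, [2, 0, 0], 0],
  [155, [2, 0, 0], 0],
  [155, [2, 0, 0], 0],
])

```text
clock: 5.67
tcp_pos: [0.4872, 0.1948, 0.0157]
tool_rot: [179.8, 0.1, 77.5]
force: [-3.2, -3.1, 6.0]
gripper_width: 0.403
```

```bash
python3 go.py .480 .179 .010 77.6;  python3 - <<'E'
from h import *
for c,(r0,r1,c0,c1) in (('top',(135,255,145,275)),('scene',(105,245,220,350))):
    p=capture(c);a=cv2.resize(p['color'][r0:r1,c0:c1],None,fx=4.2,fy=4.2,interpolation=cv2.INTER_CUBIC)
    a=np.clip(a.astype(float)*1.7,0,255).astype(np.uint8);cv2.imwrite('pics/g1_%s.png'%c,a)
E
```

```text
t 5.67 tcp [487.2 194.8  15.7] rot [1.7982e+02 7.0000e-02 7.7460e+01] w 0.4027 F [-3.2 -3.1  6. ]
shift mm -16.9 -3.6 5.7 turn rad -0.0025
```

View pics/g1_scene.png

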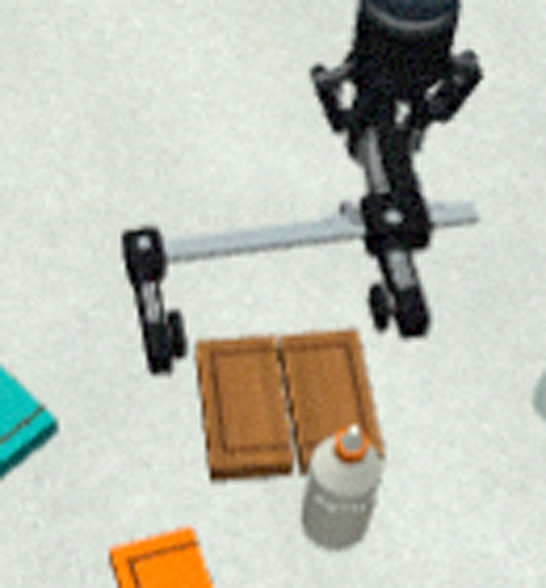

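View pics/g1_top.png

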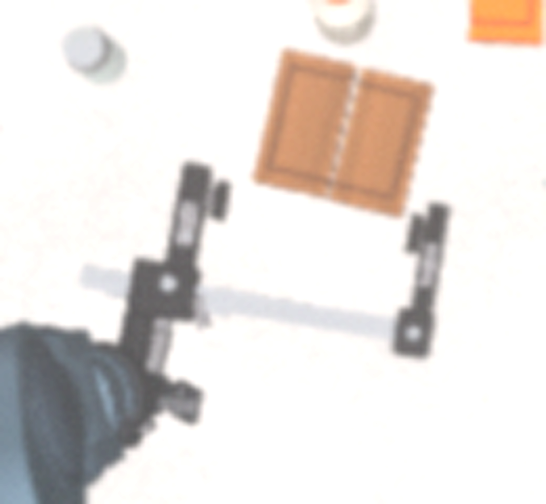

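```bash
python3 - <<'E'
from fit import *
p=capture('top')
for nm,px in (('orig',[(177.2,196.8),(190.3,211.2),(165.8,200.8),(199.7,183),(243.3,192),(167.1,240),(177.4,240.9)]),):
    mod=[(-27,22,32),(25,-22,32),(-50,-2,18),(36,78,24),(201,78,24),(-34,-129,28),(2,-129,28)]
    q,r=fitclamp(p,px,mod,[0,0,1,0,1,0,0]);print(nm,q,np.degrees(q[2]));print(r.round(1).tolist())
q0=q
a=cv2.resize(p['color'][165:225,160:260],None,fx=8,fy=8,interpolation=cv2.INTER_CUBIC)
a=np.clip(a.astype(float)*1.7,0,255).astype(np.uint8)
for u in range(160,260,10): cv2.line(a,((u-160)*8+4,0),((u-160)*8+4,6),(0,255,0));cv2.putText(a,str(u),((u-160)*8,16),0,.35,(0,160,0))
for v in range(165,225,5): cv2.line(a,(0,(v-165)*8+4),(6,(v-165)*8+4),(0,255,0));cv2.putText(a,str(v),(8,(v-165)*8+8),0,.35,(0,160,0))
cv2.imwrite('pics/g2.png',a)
E
```

```text
orig [ 0.55989023  0.16503817 -1.78947045  0.01561537] -102.5291045253552
[[0.3, -1.1], [-0.0, 0.6], [-0.2, -0.1], [0.1, -0.0], [0.3, -0.5], [-0.4, 0.0], [-0.1, 1.2]]
```

View pics/g2.png

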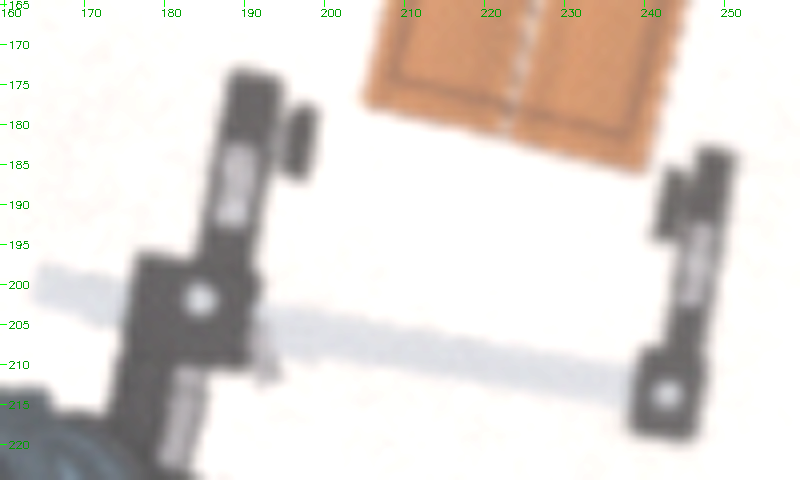

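Call:
jog_arm([
  [163, [0, 0, 0], 0],
  [165, [0, 3, 0], 0.01],
  [165, [0, 8, 0], 0.02],
  [165, [0, 14, 0], 0.03],
  [165, [0, 20, 0], 0.045],
])

```text
clock: 6.23
tcp_pos: [0.5029, 0.1924, 0.0159]
tool_rot: [-179.7, -0.1, 74.9]
force: [-11.8, 5.2, 13.3]
gripper_width: 0.392
```

```bash
python3 go.py .5637 .1804 .0155 74.86;  python3 - <<'E'
from h import *
p=capture('top')
a=cv2.resize(p['color'][135:225,160:260],None,fx=6.5,fy=6.5,interpolation=cv2.INTER_CUBIC)
a=np.clip(a.astype(float)*1.7,0,255).astype(np.uint8)
cv2.imwrite('pics/g3.png',a)
E
```

```text
t 6.23 tcp [502.9 192.4  15.9] rot [-1.7974e+02 -1.0000e-01  7.4940e+01] w 0.3916 F [-11.8   5.2  13.3]
shift mm 4.2 61.8 0.4 turn rad 0.0014
```

View pics/g3.png

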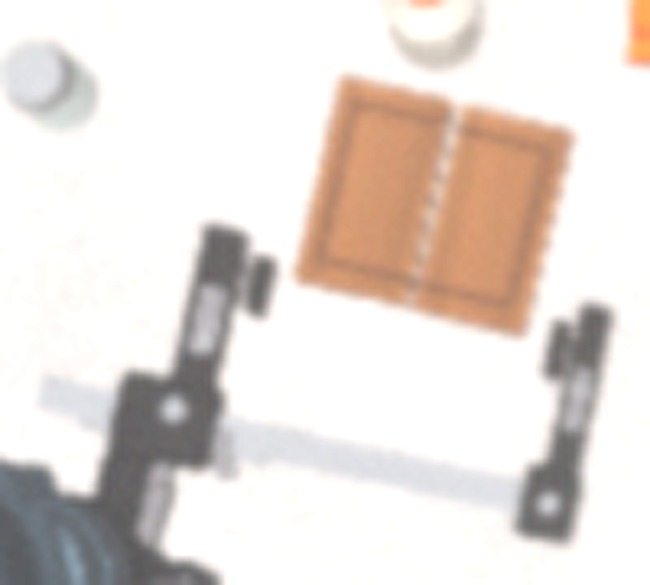

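Call:
jog_arm([
  [165, [0, 7, -1], 0],
  [165, [0, 15, -1], 0],
  [165, [0, 23, -1], 0],
  [165, [0, 31, -1], 0],
  [165, [0, 36, -1], 0],
])

```text
clock: 6.7
tcp_pos: [0.5395, 0.1827, 0.0166]
tool_rot: [-179.8, -0.1, 74.8]
force: [-4.2, 1.7, 1.6]
gripper_width: 0.391
```

```bash
cat > v.py <<'E'
import sys
from h import *
n=sys.argv[1]
p=capture('top')
a=cv2.resize(p['color'][135:225,160:260],None,fx=6.5,fy=6.5,interpolation=cv2.INTER_CUBIC)
a=np.clip(a.astype(float)*1.7,0,255).astype(np.uint8)
cv2.imwrite('pics/%s.png'%n,a)
E
python3 go.py .5637 .1804 .0155 74.86; python3 v.py g4
```

```text
t 6.7 tcp [539.5 182.7  16.6] rot [-1.7981e+02 -1.1000e-01  7.4840e+01] w 0.3906 F [-4.2  1.7  1.6]
shift mm 4.1 23.9 1.1 turn rad -0.0003
```

View pics/g4.png

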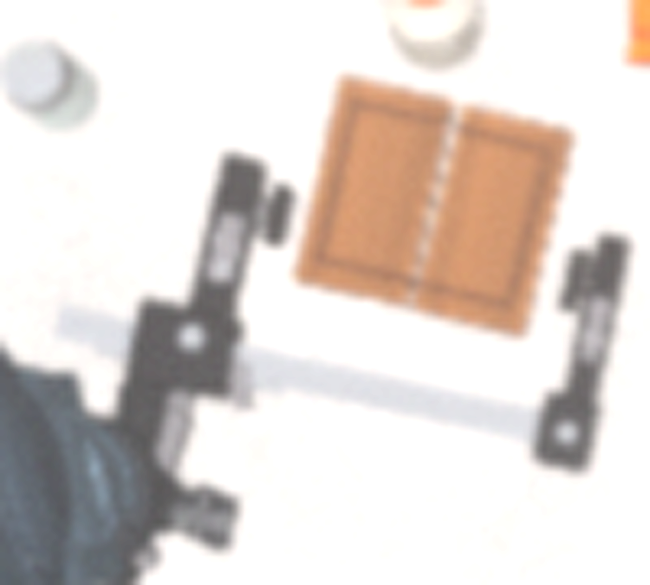

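Call:
jog_arm([
  [165, [0, 8, 0], 0],
  [165, [0, 16, 0], 0],
  [165, [0, 22, 0], 0],
  [165, [0, 25, 0], 0],
  [165, [0, 25, 0], 0],
])

```text
clock: 7.17
tcp_pos: [0.566, 0.1756, 0.0166]
tool_rot: [-180.0, -0.1, 74.8]
force: [0.1, -0.1, 0.1]
gripper_width: 0.393
```

```bash
python3 go.py .5637 .1804 .0155 74.86; python3 v.py g5
```

```text
t 7.17 tcp [566.  175.6  16.6] rot [-1.7998e+02 -1.2000e-01  7.4780e+01] w 0.3927 F [ 0.1 -0.1  0.1]
shift mm 4.1 -3.4 1.1 turn rad -0.0013
```

View pics/g5.png

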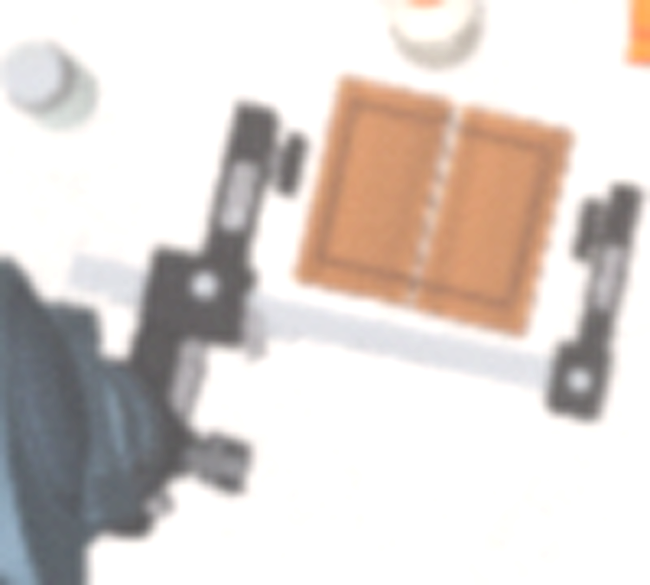

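Call:
jog_arm([
  [140, [-3, 0, 0], 0],
  [112, [-7, 0, 0], 0],
  [85, [-11, 0, 0], 0],
  [55, [-15, 0, 0], 0],
  [20, [-16, 0, 0], 0],
])

```text
clock: 7.63
tcp_pos: [0.5615, 0.1594, 0.0168]
tool_rot: [-180.0, -0.1, 74.7]
force: [-0.0, -1.1, -0.3]
gripper_width: 0.899
```

```bash
python3 go.py .5637 .1804 .0155 74.86; python3 v.py g6
```

```text
t 7.63 tcp [561.5 159.4  16.8] rot [-1.800e+02 -1.100e-01  7.475e+01] w 0.8992 F [-0.  -1.1 -0.3]
shift mm 20.8 -3.4 1.3 turn rad -0.0019
```

View pics/g6.png

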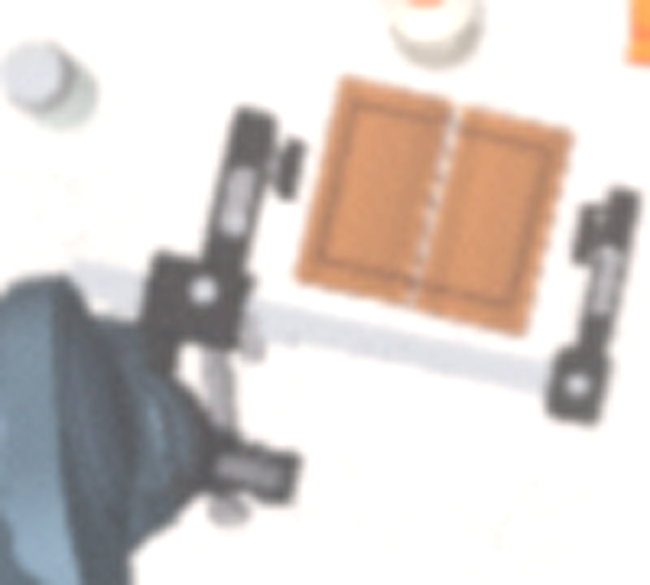

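Call:
jog_arm([
  [45, [0, 0, 3], 0],
  [75, [3, 0, 3], 0],
  [103, [8, 0, 2], 0],
  [130, [12, 0, 1], 0],
  [158, [16, 0, 0], 0],
])

```text
clock: 8.1
tcp_pos: [0.5652, 0.1758, 0.0175]
tool_rot: [-180.0, -0.1, 74.7]
force: [-2.8, -5.2, 4.2]
gripper_width: 0.394
```

Call:
jog_arm([
  [160, [0, 0, 0], 0],
  [160, [0, 0, 0], 0],
  [150, [-1, 0, 0], 0],
  [125, [-5, 0, 0], 0],
  [98, [-9, 0, 0], 0],
])

```text
clock: 8.52
tcp_pos: [0.5635, 0.1669, 0.0175]
tool_rot: [180.0, -0.1, 74.8]
force: [0.0, 2.2, -0.5]
gripper_width: 0.611
```

```bash
python3 go.py .5637 .1804 .0155 74.86; python3 v.py g7
```

```text
t 8.52 tcp [563.5 166.9  17.5] rot [ 1.7997e+02 -1.2000e-01  7.4790e+01] w 0.6108 F [ 0.   2.2 -0.5]
shift mm 13.1 -3.4 2.0 turn rad -0.0013
```

View pics/g7.png

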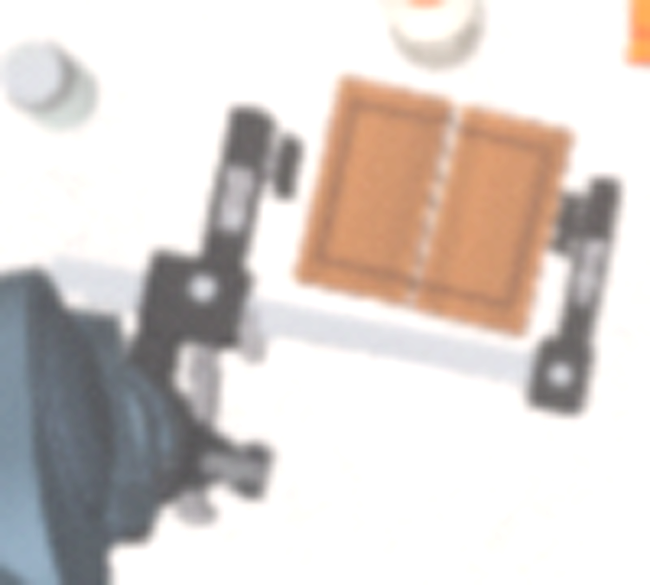

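Call:
jog_arm([
  [70, [-5, 0, 0], 0],
  [40, [-8, 0, 1], 0],
  [18, [-8, 0, 3], 0],
  [18, [-8, 0, 3], 0],
  [45, [-8, 0, 3], 0],
])

```text
clock: 8.98
tcp_pos: [0.5605, 0.1585, 0.0141]
tool_rot: [-179.9, -0.1, 74.7]
force: [-0.8, 0.1, -0.4]
gripper_width: 0.827
```

```bash
python3 go.py .5637 .1804 .0155 74.86; python3 v.py g8
```

```text
t 8.98 tcp [560.5 158.5  14.1] rot [-1.7993e+02 -1.1000e-01  7.4730e+01] w 0.8269 F [-0.8  0.1 -0.4]
shift mm 22.0 -2.7 -1.4 turn rad -0.0023
```

View pics/g8.png

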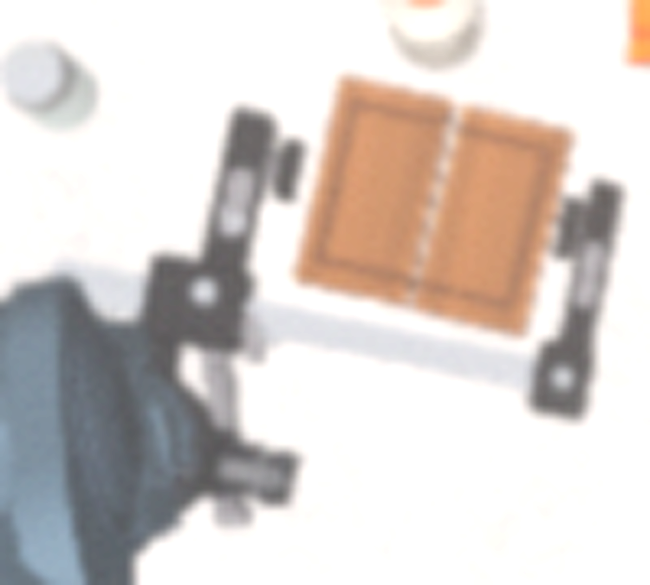

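Call:
jog_arm([
  [70, [2, 0, 0], 0],
  [95, [6, 0, -1], 0],
  [118, [10, 0, -2], 0],
  [140, [13, 0, -3], 0],
  [158, [16, 0, -3], 0],
])

```text
clock: 9.45
tcp_pos: [0.5643, 0.1742, 0.0185]
tool_rot: [-179.9, -0.0, 74.7]
force: [-7.6, -6.9, 13.9]
gripper_width: 0.393
```

Call:
jog_arm([
  [160, [0, 0, 0], 0],
  [160, [0, 0, 0], 0],
  [150, [-1, 0, 0], 0],
  [125, [-5, 0, 0], 0],
  [98, [-9, 0, 0], 0],
])

```text
clock: 9.87
tcp_pos: [0.5627, 0.1652, 0.0183]
tool_rot: [180.0, -0.0, 74.7]
force: [2.7, 2.3, -1.2]
gripper_width: 0.615
```

Call:
jog_arm([
  [70, [-5, 0, 0], 0],
  [40, [-8, 0, 1], 0],
  [18, [-8, 0, 3], 0],
  [18, [-8, 0, 3], 0],
  [45, [-8, 0, 3], 0],
])

```text
clock: 10.28
tcp_pos: [0.5602, 0.1575, 0.015]
tool_rot: [-180.0, -0.0, 74.7]
force: [0.3, 1.0, 0.0]
gripper_width: 0.831
```

```bash
python3 go.py .5637 .1804 .0155 74.86; python3 v.py g9
```

```text
t 10.28 tcp [560.2 157.5  15. ] rot [-1.7996e+02 -4.0000e-02  7.4740e+01] w 0.8307 F [0.3 1.  0. ]
shift mm 23.0 -2.6 -0.5 turn rad -0.0021
```

View pics/g9.png

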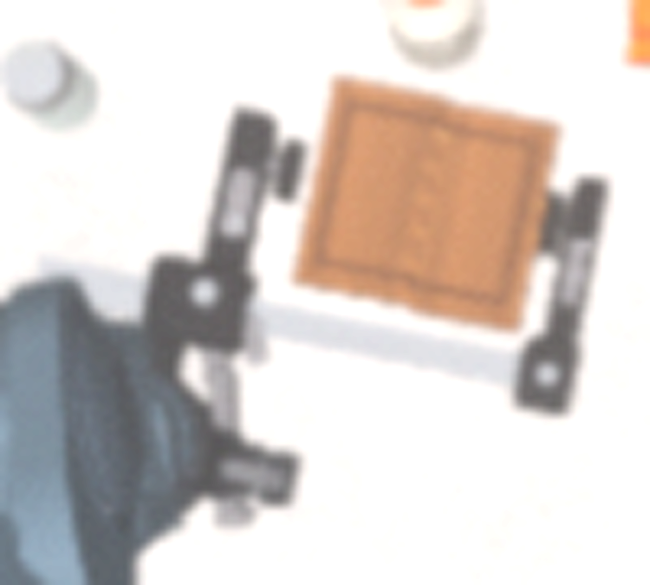

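Call:
jog_arm([
  [70, [2, 0, 0], 0],
  [90, [5, 0, -1], 0],
  [105, [8, 0, -2], 0],
  [118, [10, 0, -2], 0],
  [125, [11, 0, -3], 0],
])

```text
clock: 10.75
tcp_pos: [0.5632, 0.1688, 0.0185]
tool_rot: [-180.0, -0.0, 74.8]
force: [-1.7, -0.3, 1.1]
gripper_width: 0.516
```

Call:
jog_arm([
  [128, [0, 0, 0], 0],
  [132, [1, 0, 0], 0],
  [136, [2, 0, 0], 0],
  [140, [2, 0, 0], 0],
  [140, [2, 0, 0], 0],
])

```text
clock: 11.17
tcp_pos: [0.5636, 0.1707, 0.0188]
tool_rot: [-180.0, -0.0, 74.7]
force: [-2.6, 0.2, 5.5]
gripper_width: 0.454
```

```bash
python3 go.py .5637 .1804 .0155 74.86; python3 v.py g10
```

```text
t 11.17 tcp [563.6 170.7  18.8] rot [-1.7998e+02 -3.0000e-02  7.4740e+01] w 0.454 F [-2.6  0.2  5.5]
shift mm 9.4 -2.4 3.3 turn rad -0.0021
```

View pics/g10.png

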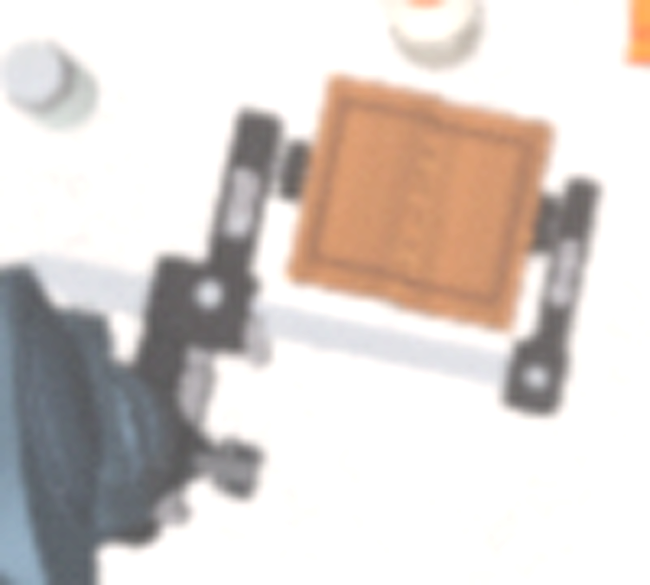

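Call:
jog_arm([
  [144, [0, 0, 0], 0],
  [148, [1, 0, 0], 0],
  [152, [2, 0, 0], 0],
  [155, [2, 0, 0], 0],
  [155, [2, 0, 0], 0],
])

```text
clock: 11.63
tcp_pos: [0.5638, 0.1721, 0.0194]
tool_rot: [-180.0, 0.0, 74.6]
force: [-4.4, -0.9, 8.8]
gripper_width: 0.404
```

```bash
python3 go.py .5637 .1804 .0155 74.86; python3 v.py g11
```

```text
t 11.63 tcp [563.8 172.1  19.4] rot [-1.7997e+02  3.0000e-02  7.4650e+01] w 0.4035 F [-4.4 -0.9  8.8]
shift mm 7.9 -2.3 3.9 turn rad -0.0037
```

View pics/g11.png

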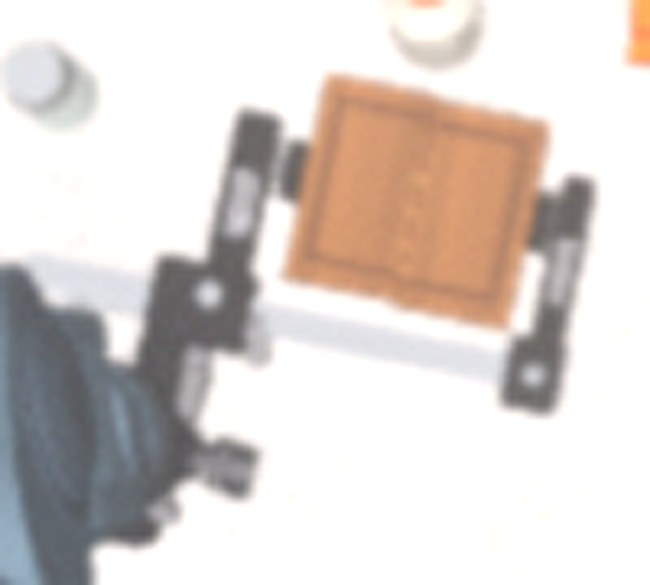

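Call:
jog_arm([
  [158, [0, 0, 0], 0],
  [158, [0, 0, 0], 0],
  [150, [-1, 0, 0], 0],
  [125, [-5, 0, 0], 0],
  [98, [-9, 0, 0], 0],
])

```text
clock: 12.1
tcp_pos: [0.5622, 0.1631, 0.0191]
tool_rot: [179.9, 0.0, 74.7]
force: [0.6, 3.5, -0.4]
gripper_width: 0.613
```

Call:
jog_arm([
  [70, [-5, 0, 1], 0],
  [40, [-8, 0, 2], 0],
  [18, [-8, 0, 4], 0],
  [18, [-8, 0, 4], 0],
  [45, [-8, 0, 4], 0],
])

```text
clock: 12.52
tcp_pos: [0.5597, 0.1552, 0.0148]
tool_rot: [180.0, 0.1, 74.7]
force: [1.0, -0.4, -0.5]
gripper_width: 0.827
```

```bash
python3 go.py .5637 .1804 .0155 74.86; python3 v.py g12;  python3 - <<'E'
from h import *
p=capture('scene');a=cv2.resize(p['color'][115:235,230:350],None,fx=5,fy=5,interpolation=cv2.INTER_CUBIC)
a=np.clip(a.astype(float)*1.7,0,255).astype(np.uint8);cv2.imwrite('pics/s12.png',a)
E
```

```text
t 12.52 tcp [559.7 155.2  14.8] rot [1.7999e+02 6.0000e-02 7.4690e+01] w 0.8271 F [ 1.  -0.4 -0.5]
shift mm 25.4 -2.7 -0.7 turn rad -0.0029
```

View pics/g12.png

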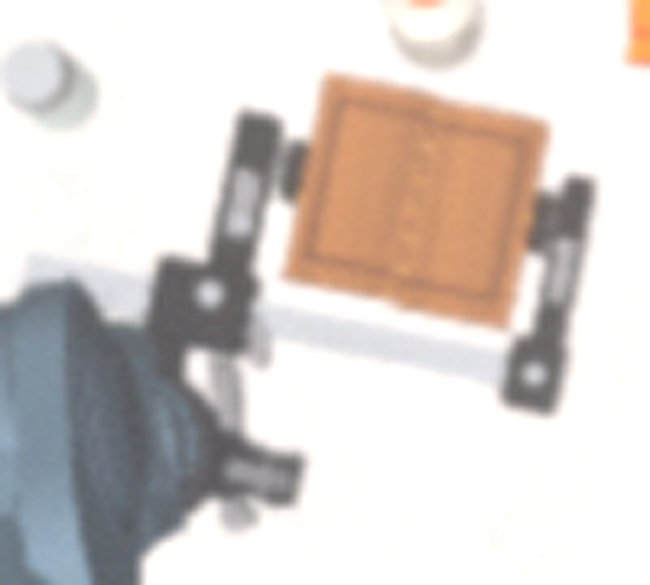

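View pics/s12.png

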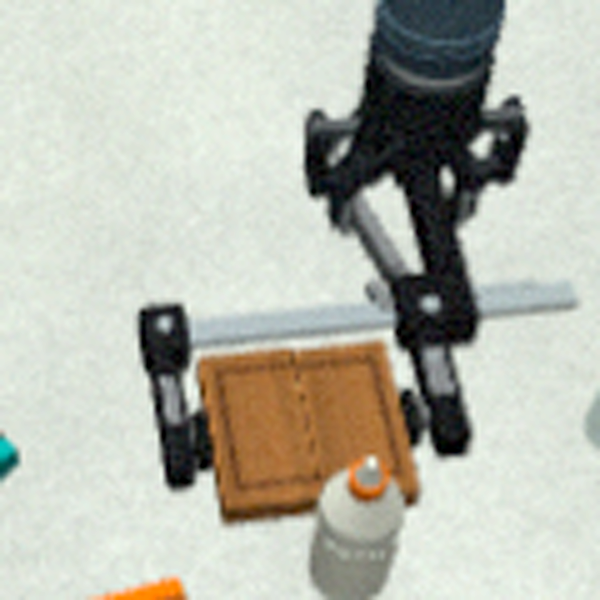

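Call:
jog_arm([
  [55, [0, 0, 0], 0],
  [60, [1, 0, 0], 0],
  [65, [2, 0, 0], 0],
  [70, [3, 0, 0], 0],
  [70, [3, 0, 0], 0],
])

```text
clock: 13.03
tcp_pos: [0.5602, 0.1583, 0.0153]
tool_rot: [180.0, 0.1, 74.7]
force: [-4.0, -0.2, 5.5]
gripper_width: 0.724
```

Call:
jog_arm([
  [72, [0, 0, 0], 0],
  [74, [1, 0, 0], 0],
  [77, [1, 0, -1], 0],
  [80, [2, 0, -1], 0],
  [80, [2, 0, -1], 0],
])

```text
clock: 13.45
tcp_pos: [0.5605, 0.1597, 0.0163]
tool_rot: [180.0, 0.2, 74.7]
force: [-2.9, -1.4, 5.4]
gripper_width: 0.688
```

```bash
python3 go.py .5637 .1804 .0155 74.86; python3 v.py g13
```

```text
t 13.45 tcp [560.5 159.7  16.3] rot [179.99   0.19  74.72] w 0.6885 F [-2.9 -1.4  5.4]
shift mm 20.8 -2.4 0.8 turn rad -0.0025
```

View pics/g13.png

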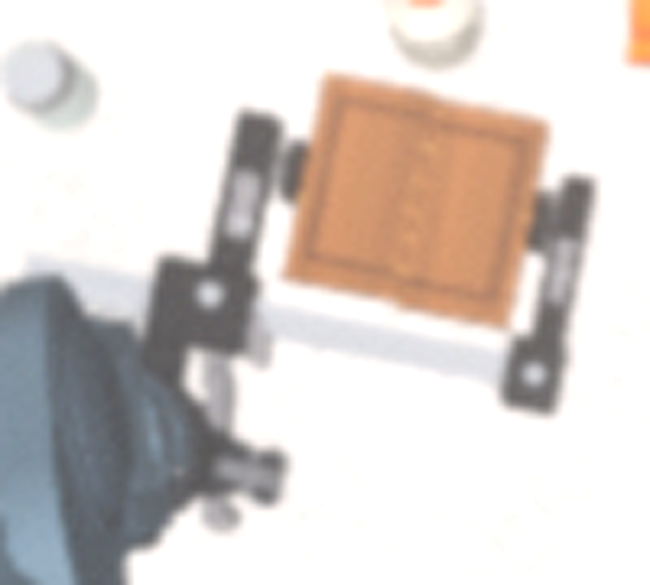

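Call:
jog_arm([
  [83, [0, 0, 0], 0],
  [86, [1, 0, 0], 0],
  [89, [1, 0, 0], 0],
  [92, [2, 0, 0], 0],
  [92, [2, 0, 0], 0],
])

```text
clock: 13.92
tcp_pos: [0.5608, 0.1616, 0.0168]
tool_rot: [180.0, 0.2, 74.7]
force: [-4.5, -0.9, 8.8]
gripper_width: 0.639
```

```bash
cat > w.py <<'E'
from h import *
import sys
W=[];T=[]
for i in range(3):
    o=get_obs();W.append(o['gripper_width']);T.append(o['force']);p=capture('top')
n=float(sys.argv[1]);print('w',np.round(W,4),'mean',round(np.mean(W),4),'cmd',round(1-n/255,4),'lag counts',round((np.mean(W)-1+n/255)*255,2),'F',np.mean(T,0).round(1),o['clock'],(o['tcp_pos']*1000).round(1),o['tool_rot'].round(1))
a=cv2.resize(p['color'][145:205,170:260],None,fx=8.5,fy=8.5,interpolation=cv2.INTER_CUBIC)
a=np.clip(a.astype(float)*1.7,0,255).astype(np.uint8)
cv2.imwrite('pics/%s.png'%sys.argv[2],a)
E
python3 w.py 92 g14
```

```text
w [0.639  0.6463 0.646 ] mean 0.6438 cmd 0.6392 lag counts 1.16 F [-4.1 -1.4  8.3] 14.0167 [560.9 161.6  16.8] [180.    0.2  74.7]
```

View pics/g14.png

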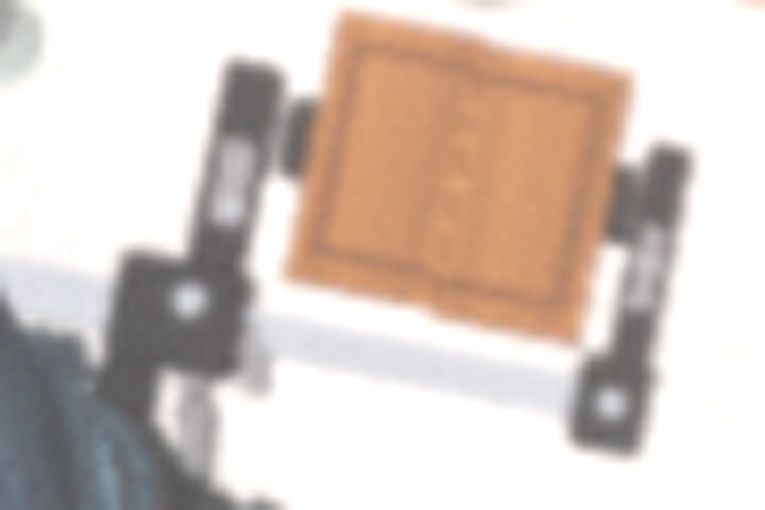

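Call:
jog_arm([
  [94, [0, 0, -1], 0],
  [96, [0, 0, -1], 0],
  [98, [1, 0, -1], 0],
  [100, [1, 0, -1], 0],
  [100, [1, 0, -1], 0],
])

```text
clock: 14.48
tcp_pos: [0.5608, 0.1624, 0.0176]
tool_rot: [-180.0, 0.2, 74.7]
force: [-1.9, -1.2, 1.8]
gripper_width: 0.608
```

```bash
python3 w.py 100 g15
```

```text
w [0.6081 0.6157 0.612 ] mean 0.6119 cmd 0.6078 lag counts 1.04 F [-2.1 -1.2  1.5] 14.5833 [560.8 162.4  17.6] [-180.     0.2   74.7]
```

Call:
jog_arm([
  [102, [0, 0, 0], 0],
  [104, [0, 0, 0], 0],
  [106, [1, 0, 0], 0],
  [106, [1, 0, 0], 0],
  [106, [1, 0, 0], 0],
])

```text
clock: 15.05
tcp_pos: [0.561, 0.1632, 0.0179]
tool_rot: [-180.0, 0.2, 74.7]
force: [-3.1, -0.3, 5.0]
gripper_width: 0.586
```

```bash
python3 w.py 106 g16
```

```text
w [0.5863 0.5854 0.5839] mean 0.5852 cmd 0.5843 lag counts 0.23 F [-3.6  0.2  5. ] 15.15 [561.  163.2  17.9] [-180.     0.2   74.7]
```

View pics/g16.png

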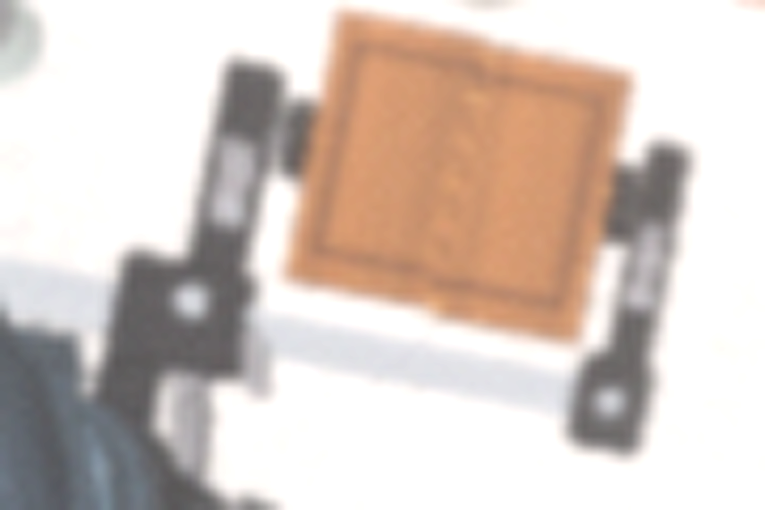

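```bash
cat > op.py <<'E'
import cv2,numpy as np,sys
def cen(img,u,v,r):
    g=cv2.cvtColor(img,cv2.COLOR_BGR2GRAY).astype(float)
    for _ in range(6):
        y0,x0=int(round(v))-r,int(round(u))-r
        w=g[y0:y0+2*r+1,x0:x0+2*r+1];w=np.clip(w-(w.min()+w.max())/2,0,None)
        yy,xx=np.mgrid[y0:y0+2*r+1,x0:x0+2*r+1];u=(w*xx).sum()/w.sum();v=(w*yy).sum()/w.sum()
    return np.array([u,v])
def op(fn,s,a,b):
    i=cv2.imread('pics/'+fn+'.png');r=int(2.4*s)
    A,B=cen(i,*a,r),cen(i,*b,r);d=np.linalg.norm(A-B)/s
    print(fn,A.round(1),B.round(1),'dist px',round(d,3),'mm',round(d/301*1000,2))
if __name__=='__main__':
    op('g6',6.5,(203,289),(577,383));op('g8',6.5,(203,290),(562,377));op('g9',6.5,(203,291),(547,374));op('g10',6.5,(209,293),(536,376));op('g11',6.5,(209,293),(533,375));op('g12',6.5,(209,293),(533,374))
    op('g13',6.5,(209,293),(533,374));
    for k in ('g14','g15','g16'): op(k,8.5,(188,300),(609,402))
E
python3 op.py
```

```text
g6 [203.3 290.3] [577.2 384.4] dist px 59.315 mm 197.06
g8 [203.6 291.2] [562.4 377.7] dist px 56.777 mm 188.63
g9 [203.9 291.7] [547. 374.] dist px 54.271 mm 180.3
g10 [209.  293.8] [536.2 376.9] dist px 51.941 mm 172.56
g11 [208.9 293.8] [532.8 375.1] dist px 51.37 mm 170.67
g12 [209.6 293.5] [534. 374.] dist px 51.429 mm 170.86
g13 [209.5 293.9] [534.  373.9] dist px 51.414 mm 170.81
g14 [189. 300.] [611.  403.3] dist px 51.116 mm 169.82
g15 [190.5 300.8] [610.6 402.2] dist px 50.835 mm 168.89
g16 [190.7 300.8] [609.5 401.5] dist px 50.675 mm 168.36
```

```bash
cat > op2.py <<'E'
from op import *
def bo(fn,s,a,b,c0,r0):
    i=cv2.imread('pics/'+fn+'.png').astype(float);r=int(2.4*s)
    A,B=cen(i.astype(np.uint8),*a,r),cen(i.astype(np.uint8),*b,r)
    w=np.clip(i[:,:,2]-i[:,:,0]-25,0,80)
    m=(w>5).astype(np.uint8);n,l,st,_=cv2.connectedComponentsWithStats(m);k=1+np.argmax(st[1:,4])
    w=w*(l==k);yy,xx=np.mgrid[:w.shape[0],:w.shape[1]]
    C=np.array([(w*xx).sum(),(w*yy).sum()])/w.sum()
    e=(B-A)/np.linalg.norm(B-A);k=1000/301*1.02/s
    print(fn,'head->board',round((C-A)@e*k,2),'board->far',round((B-C)@e*k,2),'screws',round(np.linalg.norm(B-A)*k,2),'ang',round(np.degrees(np.arctan2(e[1],e[0])),2))
if __name__=='__main__':
    for fn,a,b in(('g8',(203,290),(562,377)),('g9',(203,291),(547,374)),('g10',(209,293),(536,376)),('g11',(209,293),(533,375)),('g12',(209,293),(533,374)),('g13',(209,293),(533,374))): bo(fn,6.5,a,b,0,0)
    for k in ('g14','g15','g16'): bo(k,8.5,(188,300),(609,402),0,0)
E
python3 op2.py
```

```text
g8 head->board 105.36 board->far 87.04 screws 192.4 ang 13.54
g9 head->board 101.74 board->far 82.16 screws 183.91 ang 13.48
g10 head->board 94.4 board->far 81.62 screws 176.01 ang 14.25
g11 head->board 92.72 board->far 81.36 screws 174.08 ang 14.09
g12 head->board 92.52 board->far 81.76 screws 174.28 ang 13.93
g13 head->board 92.53 board->far 81.7 screws 174.23 ang 13.85
g14 head->board 92.18 board->far 81.04 screws 173.22 ang 13.76
g15 head->board 91.67 board->far 80.6 screws 172.26 ang 13.57
g16 head->board 91.6 board->far 80.13 screws 171.72 ang 13.52
```

Call:
jog_arm([
  [108, [0, 0, 0], 0],
  [110, [0, 0, -1], 0],
  [112, [1, 0, -1], 0],
  [114, [1, 0, -1], 0],
  [114, [1, 0, -1], 0],
])

```text
clock: 15.62
tcp_pos: [0.5611, 0.164, 0.0185]
tool_rot: [-180.0, 0.3, 74.7]
force: [-0.4, -0.6, -0.7]
gripper_width: 0.559
```

```bash
python3 w.py 114 g17; python3 -c "
from op2 import *
bo('g16',8.5,(188,300),(609,402),0,0);bo('g17',8.5,(188,300),(609,402),0,0)"; python3 - <<'E'
from h import *
p=capture('scene');a=cv2.resize(p['color'][115:235,230:350],None,fx=5,fy=5,interpolation=cv2.INTER_CUBIC)
a=np.clip(a.astype(float)*1.7,0,255).astype(np.uint8);cv2.imwrite('pics/s17.png',a)
E
```

```text
w [0.5588 0.5571 0.5591] mean 0.5583 cmd 0.5529 lag counts 1.38 F [-1.  -0.8 -1.4] 15.7167 [561.1 164.   18.6] [-180.     0.3   74.7]
g16 head->board 91.6 board->far 80.13 screws 171.72 ang 13.52
g17 head->board 91.3 board->far 79.91 screws 171.21 ang 13.46
```

View pics/g17.png

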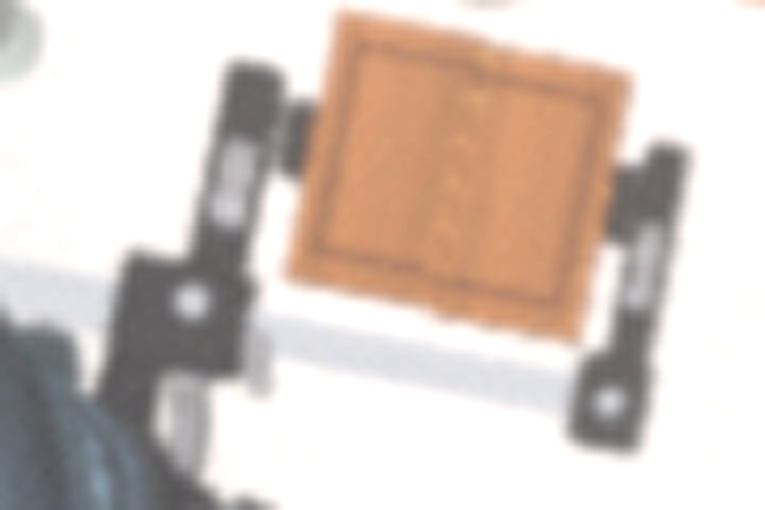

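View pics/s17.png

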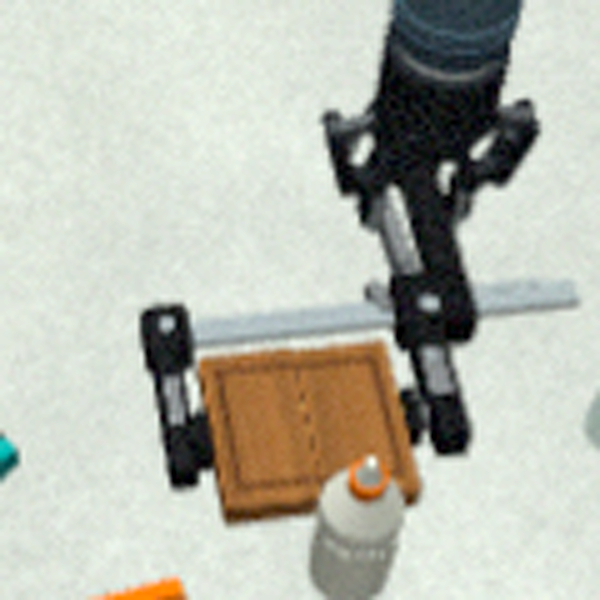

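Call:
jog_arm([
  [116, [0, 0, 0], 0],
  [118, [1, 0, 0], 0],
  [119, [1, 0, 0], 0],
  [119, [1, 0, 0], 0],
  [119, [1, 0, 0], 0],
])

```text
clock: 16.23
tcp_pos: [0.5614, 0.1649, 0.0187]
tool_rot: [-180.0, 0.3, 74.7]
force: [-2.3, -0.6, 0.8]
gripper_width: 0.541
```

Call:
jog_arm([
  [119, [0, 0, 0], 0],
  [119, [0, 0, 0], 0],
  [119, [0, 0, 0], 0],
  [119, [0, 0, 0], 0],
  [119, [0, 0, 0], 0],
])

```text
clock: 16.65
tcp_pos: [0.5614, 0.1648, 0.0187]
tool_rot: [-180.0, 0.3, 74.7]
force: [-1.6, -0.9, 0.3]
gripper_width: 0.537
```

```bash
python3 w.py 119 g18; python3 -c "
from op2 import *
bo('g17',8.5,(188,300),(609,402),0,0);bo('g18',8.5,(188,300),(609,402),0,0)"
```

```text
w [0.5366 0.5313 0.5376] mean 0.5352 cmd 0.5333 lag counts 0.47 F [-1.5 -0.6 -0.1] 16.75 [561.4 164.8  18.7] [-180.     0.3   74.7]
g17 head->board 91.3 board->far 79.91 screws 171.21 ang 13.46
g18 head->board 91.23 board->far 79.76 screws 170.98 ang 13.48
```

View pics/g18.png

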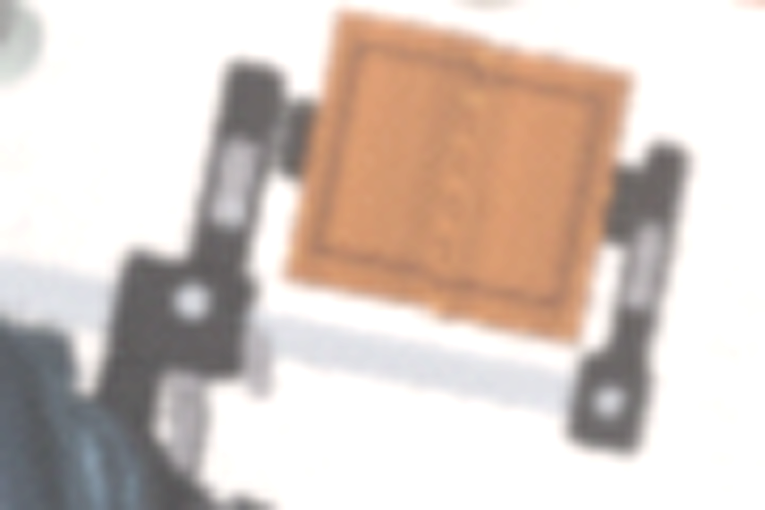

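```bash
python3 -c "
from plant import *
print(finish_job())"
```

```text
the job is handed in; nothing more can be done
None
```

I gripped the clamp by handle and trigger, turned it about 2.5° and slid it over the brown split board with one pad on either side. I then pumped the trigger in five pulls. The last pull was crept in and is still held, with the gripper at count 119 and the fingers about 45 mm apart. The job was handed in at about 16.8 s on the robot's clock, and no verdict was reported.

**Last checks:**
- **Split:** the top picture shows no table between the halves. They sit about 1 mm off each other along the grain.
- **Pad position:** both pads touch the board a few millimetres from mid-length.
- **Pad pressure:** I estimate about 20 N per pad, from roughly 3.3 mm of jaw travel after the pads met the board. That travel was measured in the pictures, and the pads were never measured with a force sensor. If contact began a little earlier or later than I judged, the true value could be roughly 10 to 35 N.
- **Stillness and surroundings:** the wrist force was near zero. I saw nothing else on the table move in the top and scene crops around the clamp; the rest of the table was not checked again.

**Checks that disagreed or failed:**
- The gap between commanded and actual finger opening stayed within about one count and was too noisy to show the squeeze force. I used the picture measurement instead.
- The first pull drew the jaw only about 4.5 mm, while the next three drew about 9 mm each.

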